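# Nest an angle blank in its drilled pattern and lay the pair in V-blocks

### The arm

A 7-joint arm with a two-finger parallel gripper is mounted at the origin on the work surface. World frame = base frame: x ahead of the robot, y to its left, z up, the work surface at z = 0. Lengths are in m, angles in rad, forces in N, time in s.
With the tool pointing down it reaches from about 0.4 to 0.85 m from the base axis. Payload 10.4 kg.
Tool frame: the origin (TCP) lies where the fingers leave the gripper's body, on its centre line; the fingertips stand 70 mm ahead of it and the grasp point (between the pads) lies 51 mm ahead of it (ctrl.finger_overhang is the distance from the TCP to the fingertips, in m); z points along the fingers, y is the line along which they close (so a half turn about z gives the same grasp; the last joint's range is limited). The gripper opens to 87 mm and grips with 3 to 60 N. Pads are 19 mm wide; open, the fingers measure 117 mm over their backs; the gripper's body (75 mm by 190 mm) begins 51 mm behind the grasp point.
Start: joints at [-1.274, 0.332, -0.065, 1.46, 0.022, 1.35, -0.088], TCP at [0.196, 0.593, 0.292] pointing down, gripper open.
Joint ranges: [-2.6, 2.6], [-0.5, 2.12], [-1.47, 1.34], [0.16, 2.42], [-1.27, 4.41], [0.06, 2.06], [-2.6, 2.6]. Speed limits (rad/s): [2.22, 2.22, 2.79, 2.79, 3.14, 3.14, 3.14].

### API

Orientations are given as a unit quaternion [w, x, y, z].
In Python, from rig import ctrl gives the robot as it stands.
- The arm moves only by the tool jog_arm, never from a script. Its argument "targets" is one flat list of numbers, 7 for each row, row after row: the shift along the tool's x, y, z scaled (see below), then the turn, a rotation vector about the tool's x, y, z scaled (see below), then the opening, from 0 (shut) to 1 (fully open). In form: [tx, ty, tz, ax, ay, az, jaw, tx, ty, tz, ax, ay, az, jaw, ...]. A call has 1 to 12 rows; each row is the pose to reach, as a shift and turn from the pose commanded when the call began, along the tool's axes at that moment; what a row does not reach only later rows make up. The controller multiplies each number of a shift by 0.3 m and each number of a turn by 90 degrees. A row lasts 1/10 s, in which the tool goes at most 50 mm and 8.59 degrees, less where a joint would pass 70% of its speed; a pose out of reach is approached as far as the arm can. A call with a number of a shift or a turn outside -1 to 1 is refused whole. A call with a gripper value outside its range is refused whole. The fingers move at their own pace and stop on an object; the grip force is fixed at half the most. Time passes only in rows, so rows that repeat a pose let the fingers close. It gives the time, the measured TCP pose, the force, the opening and the grip force at its end, in the units of the state.
- ctrl.state(): the state, without advancing time (a new reading comes with each control period).
- ctrl.snapshot(name): name is "scene" or "side" or "wrist"; returns the picture (384x512x3 uint8, red, green, blue); there is no depth.
- ctrl.camera_info(name): a dict with "fx", "fy", "cx", "cy" (pixels), "xyz" and "attitude" of the camera in the world. Camera axes: x right, y down, z forward; pixel columns grow to the right and rows downward; lengths in m; the calibration is good to about 2 mm. A picture is of the moment at which its call begins: read the wrist's pose just before it. camera_info takes no time and is no camera call; for the wrist camera it gives the pose at the moment of the call.
- ctrl.job_done(): hands the job in; it is judged then, once.
The state is a dict: "clock": time; "qpos": joint angles; "joint_velocities": joint speeds; "effort": joint torques, N m; "tcp_pos": TCP position; "ee_rot": TCP orientation; "force": force on the tool from outside, world axes, zero at the start; "torque": the same for the moment, N m; "width": opening from 0.0 (shut) to 1.0 (fully open); "grip_force": force on a finger pad.
Only numpy, scipy, OpenCV 4.12 (cv2) and the standard library are available. Lean on these libraries where they do the work, as an engineer would, in place of code of your own. Each camera call takes 0.05 s, during which the arm holds its last target. There are 200 camera calls.

### The job

The bare aluminium angle is to be spot-drilled through the holes of the green one. Where the green angle lies on the bench, nest the bare one inside it - corner in corner, both legs flush, ends level - then pick the two up together, still nested, and lay the pair corner-down in the two V-blocks, centred and seated fully home, and let go. Set the metal down rather than dropping it, and leave the bottle, the pot and the spanner where they are.

Things in the scene. Friction and masses are not known exactly. Their poses are not given: they have to be found in the camera images.
- pattern: Green aluminium angle, L-section, legs 60 mm outside, 8 mm thick, 150 mm long, 0.36 kg, dark holes (look only). Starts on the bench: one leg flat (x 0-60, z 0-8 mm), one standing (x 0-8, z 0-60 mm). Origin: mid-length on the outer heel edge (outside corner), at bench height; x along the flat leg, z up the standing leg, y along the length. At yaw 0 the standing leg is on the robot's side. Loose.
- blank: Bare aluminium angle without holes; section, length, mass, frame and starting attitude as the green one. Centre of mass 18 mm from each leg's outer face. Nested: origin at (8, 0, 8) mm in the green one's frame, axes parallel (or turned end for end); its legs then reach 8 mm past the green ones. It stays put on the green flat leg even with its standing leg up to 20 mm short of the green one. Loose.
- vblocks: Two grey 90-degree V-blocks bolted to a dark steel base plate 130 x 166 x 10 mm; immovable. Origin: centre of the plate's underside, at bench height; y along the V. Blocks 96 mm wide (x), 32 mm thick (y), tops 67 mm above the bench, centred at y = -53.5 and 53.5 mm: between them is an open gap of 75 mm, room for a finger. V open upward, 64 mm wide at the top, 4 mm relief slot at its root.
- v_root (a point): Where the flanks of the V would meet, midway between the blocks, 35 mm above the bench; axes as vblocks. When the pair is home the green angle's outer heel edge lies along y through this point, one leg 45 degrees up on either side (either leg on either side).
- oil: Bystander: amber oil bottle, red cap, 52 mm diameter, 115 mm high, standing. Origin at the centre of its foot.
- pot: Bystander: white sample pot, grey lid, 36 mm diameter, 52 mm high, standing. Origin at the centre of its foot.
- spanner: Bystander: steel spanner, 160 mm long, lying along its own x. Origin at mid-length on its underside.
Things that resemble listed ones, but are neither listed nor needed, are in the scene too. Of the things shaped like the pattern, the green one is meant.

How it is judged:
On the way, in this order (a step that is already met when the one before it is completed fails the run):
1. the bare angle is fully nested in the green one, which still lies on the bench with one leg flat (x of blank in the frame of pattern between 0.005 and 0.011 m and z of blank in the frame of pattern between 0.005 and 0.011 m and y of blank in the frame of pattern between -0.008 and 0.008 m and angle between the y axis of blank and the y axis of pattern, either way round below 0.06 rad and (angle between the z axis of blank and the z axis of pattern, either way round below 0.08 rad or angle between the z axis of blank and the x axis of pattern, either way round below 0.08 rad) and height (world z) of pattern below 0.004 m and angle between pattern's own z axis and vertical below 0.06 rad), for 0.2 s.
2. the two are lifted together, still nested (green heel more than 55 mm above the bench) (x of blank in the frame of pattern between 0.005 and 0.011 m and z of blank in the frame of pattern between 0.005 and 0.011 m and y of blank in the frame of pattern between -0.008 and 0.008 m and angle between the y axis of blank and the y axis of pattern, either way round below 0.06 rad and (angle between the z axis of blank and the z axis of pattern, either way round below 0.08 rad or angle between the z axis of blank and the x axis of pattern, either way round below 0.08 rad) and height (world z) of pattern above 0.055 m), for 0.2 s.
At the end, for the whole second after the job is handed in: Released and at rest: green heel within 4 mm of the V root (15 mm lengthwise), within 0.06 rad of the V axis, legs within 0.1 rad of 45 degrees; bare angle nested in it within 3 mm on both legs, ends level within 8 mm, parallel within 0.06 rad lengthwise and 0.08 rad leg to leg (x of blank in the frame of pattern between 0.005 and 0.011 m and z of blank in the frame of pattern between 0.005 and 0.011 m and y of blank in the frame of pattern between -0.008 and 0.008 m and angle between the y axis of blank and the y axis of pattern, either way round below 0.06 rad and (angle between the z axis of blank and the z axis of pattern, either way round below 0.08 rad or angle between the z axis of blank and the x axis of pattern, either way round below 0.08 rad) and x of pattern in the frame of v_root between -0.004 and 0.004 m and z of pattern in the frame of v_root between -0.004 and 0.004 m and y of pattern in the frame of v_root between -0.015 and 0.015 m and angle between the y axis of pattern and the y axis of vblocks, either way round below 0.06 rad and angle between pattern's own z axis and vertical between 0.685 and 0.885 rad and angle between pattern's own x axis and vertical between 0.685 and 0.885 rad and linear speed of each of pattern, blank below 0.02 m/s and angular speed of each of pattern, blank below 0.1 rad/s and contact force between the fingers and pattern below 0.1 N and contact force between the fingers and blank below 0.1 N); the robot touches nothing.
It fails at once if an angle is dropped (falls faster than 0.6 m/s, some 20 mm of free fall, with no finger on it) ((linear speed of pattern above 0.6 m/s and contact force between the fingers and pattern below 0.05 N) or (linear speed of blank above 0.6 m/s and contact force between the fingers and blank below 0.05 N)).
It fails at once if the bottle, the pot or the spanner is moved by more than 30 mm or one of the standing ones is tipped over (distance of any of oil, pot, spanner from where it was at the start of the episode above 0.03 m or angle between any of oil, pot's own z axis and vertical above 0.5 rad).
It also fails if it takes over 54 s, if anything falls off the work surface, if the arm or the gripper's body presses on something with over 40 N, if the wrist force passes 120 N, or if a joint passes its speed limit or range.

## Working session

There is one attempt and no reset: what is moved stays moved. The work goes in short steps, Python scripts to look and compute and a tool call to move; the robot and the scene stay as the last step left them, time stands still between calls to the robot, and variables do not carry over. Pictures are saved under pics/ and viewed, at most 10 in all, crops included, and the job is handed in when it is done.

Besides the shell and the picture viewer there is one more tool, called after "Emit:" as a command line: name --argument value ..., lists and objects as JSON in quotes. jog_arm: Moves the arm, as the interface text tells. Shifts and turns lie within -1 to 1; 1 stands for 0.3 m of shift or 90 degrees of turn. Its arguments: {"type":"object","properties":{"targets":{"type":"array","items":{"type":"number","minimum":-1,"maximum":1}}},"required":["targets"]}

```bash
mkdir -p pics; ls
python3 - <<'E'
from rig import ctrl
import cv2,numpy as np
s=ctrl.state(); print(s)
ims=[]
for n in("scene","side"):
    im=ctrl.snapshot(n); cv2.imwrite(f"pics/{n}0.png",im[:,:,::-1]); ims.append(im[:,:,::-1]); print(n,ctrl.camera_info(n))
print("wrist",ctrl.camera_info("wrist"))
E
```

```text
pics
{'clock': 0.0, 'qpos': array([-1.2735723 ,  0.33285191, -0.06468826,  1.46095187,  0.02160808,
        1.34988171, -0.08850159]), 'joint_velocities': array([-0.00048473,  0.00011921, -0.0009787 , -0.00034998, -0.00108351,
       -0.00143536, -0.00138267]), 'effort': array([ 3.08526996e-04, -6.23251605e+01,  2.46104272e-02, -3.89896846e+01,
       -6.14192476e-02,  3.97554890e-02,  1.25942856e-04]), 'tcp_pos': array([0.19641876, 0.59302968, 0.29146126]), 'ee_rot': array([-7.31637274e-05,  1.59226227e-01,  9.87241875e-01, -6.94741255e-04]), 'force': array([-0.55454801, -0.23891663,  0.52658764]), 'torque': array([-0.00597023,  0.0022192 ,  0.00801431]), 'grip_force': 0.0, 'width': 1.0003298467414652}
scene {'fx': 468.1213180854149, 'fy': 468.1213180854149, 'cx': 263.0474570733901, 'cy': 189.90138824651328, 'xyz': array([ 1.35161661, -0.34273175,  1.135863  ]), 'attitude': array([-0.26192316,  0.76947195,  0.5511361 , -0.18856876])}
side {'fx': 390.5831620628846, 'fy': 390.5831620628846, 'cx': 259.87341269874014, 'cy': 191.1998199233422, 'xyz': array([0.47262248, 0.65665345, 0.77686044]), 'attitude': array([ 0.03235802, -0.05326906,  0.92030443, -0.38620607])}
wrist {'fx': 336.866504359038, 'fy': 336.866504359038, 'cx': 257.64897020886104, 'cy': 191.1359091583918, 'xyz': array([0.13180049, 0.61525397, 0.38344003]), 'attitude': array([0.10313167, 0.80440195, 0.58043429, 0.07346701])}
```

View pics/scene0.png

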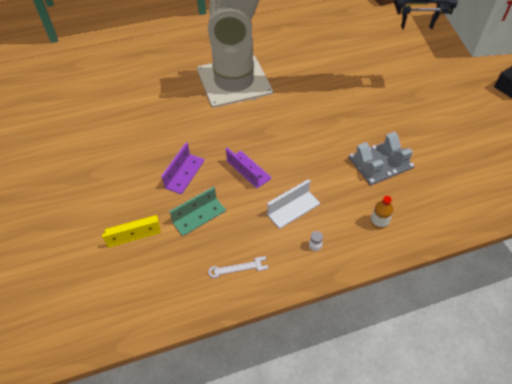

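View pics/side0.png

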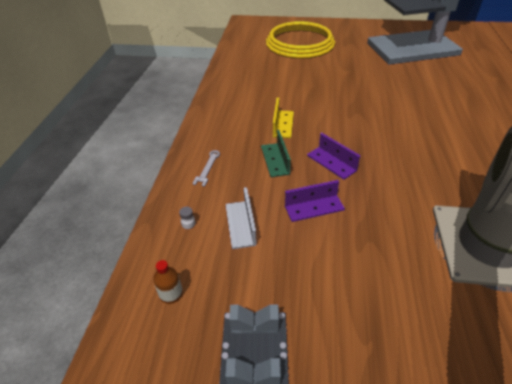

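Scene view: the green angle is at (198,212), and the bare one at (293,203). Possible mix-ups are purple at (183,170) and (248,168), and yellow at (132,231). The V-blocks are at (381,160), bottle (382,213), pot (316,241) and spanner (238,267). I choose the green one with the holes as pattern and the silver one as blank. Side view: green (276,158), bare (241,222), V-blocks (255,345).

```bash
cat > h.py <<'E'
import numpy as np, cv2
from scipy.spatial.transform import Rotation as R
def rot(q): return R.from_quat(np.r_[q[1:],q[0]])
def ray(ci,uv):
    uv=np.atleast_2d(uv).astype(float)
    d=np.c_[(uv[:,0]-ci["cx"])/ci["fx"],(uv[:,1]-ci["cy"])/ci["fy"],np.ones(len(uv))]
    return np.array(ci["xyz"]),rot(ci["attitude"]).apply(d)
def plane(ci,uv,z):
    o,d=ray(ci,uv); return o+d*((z-o[2])/d[:,2])[:,None]
def tri(c1,u1,c2,u2):
    o1,d1=ray(c1,u1);o2,d2=ray(c2,u2);d1=d1[0]/np.linalg.norm(d1);d2=d2[0]/np.linalg.norm(d2)
    t=np.linalg.lstsq(np.c_[d1,-d2],o2-o1,rcond=None)[0]
    a,b=o1+t[0]*d1,o2+t[1]*d2
    return (a+b)/2,np.linalg.norm(a-b)
def proj(ci,p):
    c=rot(ci["attitude"]).inv().apply(np.atleast_2d(p)-ci["xyz"])
    return np.c_[c[:,0]/c[:,2]*ci["fx"]+ci["cx"],c[:,1]/c[:,2]*ci["fy"]+ci["cy"]]
def blobs(im,lo,hi,amin=60):
    hsv=cv2.cvtColor(im,cv2.COLOR_RGB2HSV)
    m=cv2.morphologyEx(cv2.inRange(hsv,np.array(lo),np.array(hi)),cv2.MORPH_CLOSE,np.ones((3,3)))
    cs,_=cv2.findContours(m,cv2.RETR_EXTERNAL,cv2.CHAIN_APPROX_NONE)
    return [c for c in sorted(cs,key=cv2.contourArea)[::-1] if cv2.contourArea(c)>amin]
GREEN=((65,60,25),(95,255,200)); BARE=((0,0,110),(179,45,255)); GREY=((90,20,40),(130,110,200))
E
python3 - <<'E'
from h import *
from rig import ctrl
cv2.imwrite
I={n:cv2.imread(f"pics/{n}0.png")[:,:,::-1].copy() for n in("scene","side")}
for n in I:
  ci=ctrl.camera_info(n)
  for nm,c in(("green",GREEN),("bare",BARE)):
    for b in blobs(I[n],*c)[:6]:
      p=cv2.approxPolyDP(cv2.convexHull(b),1.5,True)[:,0]
      x,y,w,h=cv2.boundingRect(b)
      if y>90 or n=="scene" and y>120: print(n,nm,cv2.contourArea(b),p.tolist())
a=I["scene"][130:260,160:420]; b=I["side"][130:384,190:330]
a=cv2.resize(a,None,fx=3,fy=3,interpolation=cv2.INTER_CUBIC)[:, :, ::-1]; cv2.imwrite("pics/cropA.png",a)
b=cv2.resize(b,None,fx=2.35,fy=2.35,interpolation=cv2.INTER_CUBIC)[:, :, ::-1]; cv2.imwrite("pics/cropB.png",b)
E
```

```text
scene green 1141.5 [[213, 188], [224, 210], [182, 234], [175, 225], [170, 211]]
scene bare 31692.5 [[511, 238], [511, 383], [70, 383]]
scene bare 1275.0 [[309, 180], [319, 203], [281, 227], [278, 227], [268, 215], [268, 202]]
scene bare 666.0 [[358, 146], [363, 143], [376, 146], [409, 161], [413, 166], [373, 183], [370, 182]]
scene bare 367.0 [[267, 266], [263, 269], [215, 277], [211, 276], [208, 272], [212, 267], [258, 257], [265, 257]]
side green 588.5 [[279, 135], [288, 157], [288, 173], [271, 175], [262, 147]]
side bare 1100.5 [[246, 188], [255, 228], [255, 243], [253, 245], [233, 248], [226, 205]]
side bare 843.5 [[66, 201], [69, 206], [26, 253], [0, 264], [0, 254], [11, 237], [35, 208], [45, 203]]
side bare 807.0 [[436, 207], [459, 209], [453, 276], [436, 218]]
side bare 236.0 [[511, 267], [511, 285], [499, 284], [496, 269], [498, 267]]
```

View pics/cropA.png

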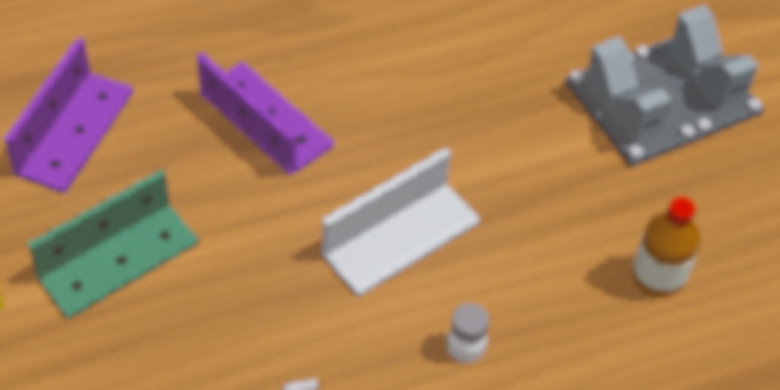

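View pics/cropB.png

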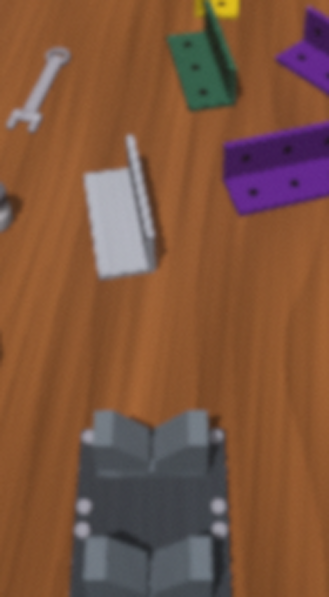

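Crops: the green angle (six dark holes, corners (171,211), (214,187), (226,210), (182,236)) and the bare angle (268,204), (310,180), (320,203), (280,228) both have their standing leg on the robot's side. The V runs roughly along world y, with plate corners at (349,157), (371,184) and (414,166).

Run:
```python
from h import *
from rig import ctrl
np.set_printoptions(precision=4,suppress=True)
ci=ctrl.camera_info("scene"); cs=ctrl.camera_info("side")
for n,fl,tp in(("green",[(182.3,235),(225.5,210)],[(170.7,211),(214,187.5)]),("blank",[(280,227.5),(319.7,203)],[(268,204),(309.7,180)])):
    F=plane(ci,fl,.004);T=plane(ci,tp,.06)
    for k,P in(("flat",F),("top",T)):
        d=P[1]-P[0]; print(n,k,P.mean(0),np.linalg.norm(d),"yaw",np.arctan2(-d[0],d[1]))
    d=(F+T)[1]-(F+T)[0]; yw=np.arctan2(-d[0],d[1]);ax=np.array([np.cos(yw),np.sin(yw),0])
    print("  gap flat-top along x (exp .060/.056..)",(F.mean(0)-T.mean(0))@ax)
P=plane(ci,[(349,157.3),(370.7,184),(414,166)],.008);print("plate",P,"c",(P[0]+P[2])/2,np.linalg.norm(P[1]-P[0]),np.linalg.norm(P[2]-P[1]))
d=P[2]-P[1];print("yaw",np.arctan2(-d[0],d[1]))
print("oil",plane(ci,(382,225),0),"pot",plane(ci,(316,247),0),"span",plane(ci,(238,267),0))
print("purple/yellow",plane(ci,[(183,190),(203,160),(248,168),(269,180),(160,230),(105,240)],0))
# wrist camera offset in the tool frame
s=ctrl.state();w=ctrl.camera_info("wrist");Rt=rot(s["ee_rot"])
print("cam in tool",Rt.inv().apply(w["xyz"]-s["tcp_pos"]),(Rt.inv()*rot(w["attitude"])).as_matrix());print(Rt.as_matrix())
```

```text
green flat [ 0.5813 -0.2629  0.004 ] 0.14696923890875496 yaw 0.30456143079933007
green top [ 0.5313 -0.2784  0.06  ] 0.14308225424924023 yaw 0.2959654483587565
  gap flat-top along x (exp .060/.056..) 0.05230917204261322
blank flat [0.6472 0.0097 0.004 ] 0.14867862966243137 yaw 0.29773766758007364
blank top [ 0.5958 -0.0078  0.06  ] 0.15131643383920362 yaw 0.2876619270234017
  gap flat-top along x (exp .060/.056..) 0.05425206174181664
plate [[0.4906 0.2395 0.008 ]
 [0.6118 0.2558 0.008 ]
 [0.5905 0.4185 0.008 ]] c [0.5405 0.329  0.008 ] 0.12230263264144613 0.16413538788554963
yaw 0.13046158707000238
oil [[0.7537 0.2222 0.    ]] pot [[0.7601 0.0128 0.    ]] span [[ 0.7499 -0.2122  0.    ]]
purple/yellow [[ 0.4423 -0.295   0.    ]
 [ 0.3433 -0.2068  0.    ]
 [ 0.4223 -0.0796  0.    ]
 [ 0.4901 -0.0325  0.    ]
 [ 0.5634 -0.39    0.    ]
 [ 0.5464 -0.544   0.    ]]
cam in tool [ 0.0683  0.0006 -0.0919] [[-0.0011 -0.9679 -0.2512]
 [ 1.     -0.001  -0.0005]
 [ 0.0003 -0.2512  0.9679]]
[[-0.9493  0.3144 -0.0004]
 [ 0.3144  0.9493 -0.0012]
 [-0.     -0.0012 -1.    ]]
```

```bash
cat >> h.py <<'E'
def tool(yaw,tilt=0):
    """tool x = angle y axis, tool y = angle x axis, tool z down; tilt leans about angle y (heel stays down)"""
    A=R.from_euler("z",yaw)*R.from_euler("y",-tilt)
    M=A.as_matrix(); return R.from_matrix(np.c_[M[:,1],M[:,0],-M[:,2]])
def need(p,Rt,s):
    """numbers for jog_arm that lead from state s to TCP position p, rotation Rt"""
    R0=rot(s["ee_rot"]); return np.round(np.r_[R0.inv().apply(np.array(p)-s["tcp_pos"])/.3,(R0.inv()*Rt).as_rotvec()/(np.pi/2)],4)
E
echo ok
```

```text
ok
```

Emit:
jog_arm --targets '[-0.95,-0.74,0,0,0,0.3,1,-0.95,-0.74,0,0,0,0.3,1,-0.95,-0.74,0,0,0,0.3,1,-0.95,-0.74,0,0,0,0.3,1,-0.95,-0.74,0,0,0,0.3,1,-0.95,-0.74,0,0,0,0.3,1,-0.95,-0.74,0,0,0,0.3,1,-0.95,-0.74,0,0,0,0.3,1,-0.95,-0.74,0,0,0,0.3,1]'

```text
clock: 1.0
tcp_pos: [0.3982, 0.2913, 0.2922]
ee_rot: [-0.0, 0.387, 0.922, -0.0]
force: [-0.8, 1.0, -0.2]
width: 1.003
grip_force: 0.0
```

Run:
```python
from h import *
from rig import ctrl
s=ctrl.state();print(s["clock"],s["tcp_pos"],s["qpos"],need([.597,-.007,.28],tool(.293),s))
```

```text
1.0 [0.39822429 0.29127317 0.29220124] [-0.93584603  0.03428901  0.21761441  1.81076469 -0.00769875  1.29739486
  0.05947147] [-1.1738 -0.2232  0.0407 -0.     -0.      0.3073]
```

Emit:
jog_arm --targets '[-1,-0.22,0.04,0,0,0.307,1,-1,-0.22,0.04,0,0,0.307,1,-1,-0.22,0.04,0,0,0.307,1,-1,-0.22,0.04,0,0,0.307,1,-1,-0.22,0.04,0,0,0.307,1,-1,-0.22,0.04,0,0,0.307,1,-1,-0.22,0.04,0,0,0.307,1,-1,-0.22,0.04,0,0,0.307,1,-1,-0.22,0.04,0,0,0.307,1,-1,-0.22,0.04,0,0,0.307,1]'

```text
clock: 2.0
tcp_pos: [0.5608, 0.036, 0.2801]
ee_rot: [-0.0, 0.593, 0.805, 0.0]
force: [-0.4, 0.6, 0.1]
width: 1.003
grip_force: 0.0
```

Run:
```python
from h import *
from rig import ctrl
ci=ctrl.camera_info("wrist"); s=ctrl.state(); im=ctrl.snapshot("wrist"); cv2.imwrite("pics/w1.png",im[:,:,::-1])
print(s["tcp_pos"],s["qpos"],need([.597,-.007,.28],tool(.293),s))
for b in blobs(im,(0,0,110),(179,45,255),500): print(cv2.contourArea(b),cv2.approxPolyDP(cv2.convexHull(b),2.5,True)[:,0].tolist())
```

```text
[0.56075646 0.03595029 0.28007875] [-0.58658432  0.20798274  0.51045815  1.67407669 -0.10627147  1.28735861
  0.24568515] [-1.726e-01  7.290e-02  1.000e-04 -1.000e-04 -7.000e-04  5.200e-03]
5848.0 [[451, 272], [65, 273], [62, 265], [68, 258], [447, 259]]
4948.5 [[327, 148], [321, 247], [275, 247], [272, 208], [274, 148]]
```

View pics/w1.png

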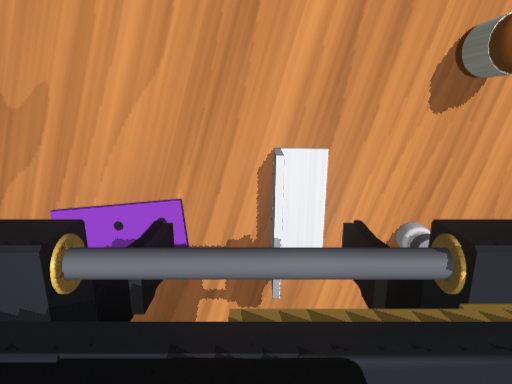

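Wrist view: the bare angle lies vertically in the picture, with the standing leg's top strip from (275,149) down to (277,297) and the flat leg's free edge from (328,149) to (322,247). Purple angle at the left, pot at (413,236).

```bash
cat >> h.py <<'E'
def edges(im,v,lo,hi):
    g=cv2.GaussianBlur(cv2.cvtColor(im,cv2.COLOR_RGB2GRAY),(3,3),0).astype(int)[v-1:v+2,lo:hi].mean(0)
    d=np.diff(g); k=[i for i in range(1,len(d)-1) if abs(d[i])>8 and abs(d[i])>=abs(d[i-1]) and abs(d[i])>=abs(d[i+1])]
    return [(lo+i+.5,int(d[i])) for i in k]
E
python3 - <<'E'
from h import *
from rig import ctrl
np.set_printoptions(precision=4,suppress=True)
im=cv2.imread("pics/w1.png")[:,:,::-1].copy(); ci=ctrl.camera_info("wrist")
for v in(156,170,185,200,212,288,294): print(v,edges(im,v,262,335))
for z,u in((.06,[(274,148),(277,297)]),(.008,[(328,149),(321.5,247)])): print(z,plane(ci,u,z))
E
```

```text
156 [(266.5, -22), (275.5, 61), (327.5, -41)]
170 [(275.5, 69), (326.5, -40)]
185 [(274.5, 60), (325.5, -39)]
200 [(274.5, 73), (324.5, -39)]
212 [(274.5, 69), (324.5, -42)]
288 [(263.5, 17), (270.5, -14), (272.5, 23), (280.5, -15)]
294 [(272.5, 15), (277.5, 11), (279.5, -26)]
0.06 [[ 0.5669  0.0681  0.06  ]
 [ 0.6176 -0.0787  0.06  ]]
0.008 [[ 0.6275  0.0788  0.008 ]
 [ 0.6597 -0.031   0.008 ]]
```

Run:
```python
from h import *
from rig import ctrl
np.set_printoptions(precision=4,suppress=True)
ci=ctrl.camera_info("wrist");s=ctrl.state()
P=plane(ci,[(276,149),(273,296)],.06);F=plane(ci,[(328,149),(324.3,212)],.008)
for Q in(P,F): d=Q[0]-Q[1];print(Q,np.linalg.norm(d),"yaw",np.arctan2(-d[0],d[1]))
yw=.305;ax=np.array([np.cos(yw),np.sin(yw),0]);ay=np.array([-ax[1],ax[0],0])
print("heel from top",P.mean(0)," along x: top",P@ax,"flat",F@ax," along y",P@ay,F@ay)
h=P.mean(0)+.004*ax
print("to pregrasp",need([h[0],h[1],.15],tool(yw),s))
```

```text
[[ 0.569   0.0677  0.06  ]
 [ 0.6132 -0.0788  0.06  ]] 0.15310323677206952 yaw 0.2929105968100314
[[0.6275 0.0788 0.008 ]
 [0.6481 0.0103 0.008 ]] 0.07153583252424532 yaw 0.29323710120599683
heel from top [ 0.5911 -0.0056  0.06  ]  along x: top [0.5631 0.5612] flat [0.6222 0.6213]  along y [-0.1063 -0.2594] [-0.1133 -0.1848]
to pregrasp [-0.1611  0.0691  0.434   0.0001 -0.0006 -0.0027]
```

Emit:
jog_arm --targets '[-0.17,0.07,0.2,0,0,0.005,0.7,-0.17,0.07,0.4,0,0,0.005,0.7,-0.17,0.07,0.5,0,0,0.005,0.7,-0.17,0.07,0.58,0,0,0.005,0.7,-0.17,0.07,0.633,0,0,0.005,0.7,-0.17,0.07,0.633,0,0,0.005,0.7,-0.17,0.07,0.633,0,0,0.005,0.7,-0.17,0.07,0.633,0,0,0.005,0]'

```text
clock: 2.85
tcp_pos: [0.5976, -0.0088, 0.0928]
ee_rot: [0.001, 0.597, 0.802, 0.001]
force: [-0.7, 0.9, 0.0]
width: 0.666
grip_force: 0.0
```

Emit:
jog_arm --targets '[0,0,0,0,0,0,0,0,0,0,0,0,0,0,0,0,0,0,0,0,0,0,0,0,0,0,0,0]'

```text
clock: 3.25
tcp_pos: [0.5963, -0.0093, 0.0905]
ee_rot: [0.0, 0.598, 0.802, 0.0]
force: [0.1, -0.4, -0.1]
width: 0.337
grip_force: 0.0
```

Emit:
jog_arm --targets '[0,0,0,0,0,0,0,0,0,0,0,0,0,0,0,0,0,0,0,0,0]'

```text
clock: 3.55
tcp_pos: [0.5962, -0.0094, 0.0902]
ee_rot: [-0.0, 0.598, 0.802, -0.0]
force: [-0.6, -0.2, -0.5]
width: 0.09
grip_force: 30.0
```

Emit:
jog_arm --targets '[0,0,-0.05,0,0,0,0,0,0,-0.15,0,0,0,0,0,0,-0.3,0,0,0,0,-0.12,-0.02,-0.45,0,0,0,0,-0.25,-0.04,-0.55,0,0,0,0,-0.4,-0.06,-0.6,0,0,0,0,-0.55,-0.08,-0.6,0,0,0,0,-0.7,-0.1,-0.6,0,0,0,0,-0.82,-0.11,-0.6,0,0,0,0,-0.9,-0.11,-0.6,0,0,0,0,-0.9,-0.11,-0.6,0,0,0,0,-0.9,-0.11,-0.6,0,0,0,0]'

```text
clock: 4.75
tcp_pos: [0.6414, -0.2778, 0.2704]
ee_rot: [-0.0, 0.598, 0.801, -0.0]
force: [-0.4, 0.7, -4.4]
width: 0.088
grip_force: 30.0
```

Run:
```python
from h import *
from rig import ctrl
s=ctrl.state(); ci=ctrl.camera_info("wrist"); im=ctrl.snapshot("wrist"); cv2.imwrite("pics/w2.png",im[:,:,::-1])
print(s["clock"],s["tcp_pos"],s["qpos"],s["width"],s["grip_force"])
```

```text
4.75 [ 0.64135435 -0.27781221  0.27039114] [-0.05082704  0.56187692  0.6068926   1.29277502 -0.31435494  1.38197215
  0.8301879 ] 0.0882385950320724 30.000786278396845
```

View pics/w2.png

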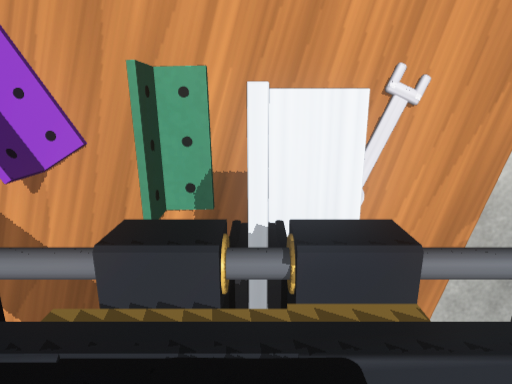

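Wrist view: green angle at the left, with its top outer edge from about (128,61) to (144,218) and its flat free edge from (207,66) to (213,208). The held bare angle shows its top strip end at (247–269,82) and its flat end at (269–368,89).

Run:
```python
from h import *
from rig import ctrl
np.set_printoptions(precision=4,suppress=True)
im=cv2.imread("pics/w2.png")[:,:,::-1].copy(); ci=ctrl.camera_info("wrist");s=ctrl.state()
b=[c for c in blobs(im,(60,50,15),(95,255,220),500)][0]
h=cv2.approxPolyDP(cv2.convexHull(b),2,True)[:,0];print(h.tolist())
for v in(80,130,180,205): print(v,edges(im,v,115,235)[:1],edges(im,v,195,235))
# column edges: lengthwise ends
def cedge(u,lo,hi): return edges(np.ascontiguousarray(im.transpose(1,0,2)),u,lo,hi)
print("top end green col 132",cedge(132,50,80),"flat col 185",cedge(185,55,80),cedge(190,195,220))
print("blank col 258",cedge(258,70,100),"col 320",cedge(320,75,105)); print("blank rows",edges(im,110,240,380),edges(im,200,240,380))
```

```text
[[127, 60], [205, 66], [213, 208], [157, 219], [144, 219]]
80 [(127.5, -9)] [(205.5, -19), (207.5, 31)]
130 [(141.5, -29)] [(208.5, -17), (210.5, 29)]
180 [(138.5, -10)] [(200.5, -14), (213.5, 11)]
205 [(140.5, -8)] [(212.5, -9), (214.5, 10)]
top end green col 132 [(59.5, -9)] flat col 185 [(65.5, -9)] [(210.5, 14)]
blank col 258 [(81.5, 37)] col 320 [(88.5, 39)]
blank rows [(246.5, 43), (367.5, -44)] [(247.5, 62), (266.5, -10), (268.5, 9), (363.5, -29)]
```

Run:
```python
from h import *
from rig import ctrl
np.set_printoptions(precision=4,suppress=True)
ci=ctrl.camera_info("wrist");s=ctrl.state();t=s["tcp_pos"];Rt=rot(s["ee_rot"])
f=lambda uv,z:Rt.inv().apply(plane(ci,uv,z)-t)
T=f([(127.5,60),(142.5,205)],.06);F=f([(206.5,66),(209.5,130),(213.5,205)],.008);E=f([(185,65.5),(190,210.5)],.008)
print("tool frame: green top",T,"\nflat",F,"\nends",E)
print("rel yaw top",np.arctan2(*(T[0]-T[1])[[1,0]]),"flat",np.arctan2(*(F[0]-F[2])[[1,0]]))
print("blank top",f([(246.5,110),(247.5,200),(258,81.5)],.2402),"flat",f([(367.5,110),(363.5,200),(320,88.5)],.1882))
```

```text
tool frame: green top [[ 0.1045 -0.1092  0.2106]
 [-0.023  -0.1076  0.2104]] 
flat [[ 0.105  -0.0503  0.2626]
 [ 0.0424 -0.0496  0.2625]
 [-0.0389 -0.0482  0.2624]] 
ends [[ 0.1055 -0.0716  0.2626]
 [-0.0452 -0.0744  0.2624]]
rel yaw top -0.012440057921656814 flat -0.01432804095830463
blank top [[ 0.0666 -0.0036  0.0303]
 [ 0.0336 -0.0036  0.0303]
 [ 0.0762  0.0004  0.0303]] flat [[0.0656 0.0556 0.0823]
 [0.0186 0.0572 0.0823]
 [0.076  0.0312 0.0823]]
```

Emit:
jog_arm --targets '[0.1,-0.15,0.05,0,0,-0.0085,0,0.096,-0.259,0.15,0,0,-0.0085,0,0.096,-0.259,0.2,0,0,-0.0085,0,0.096,-0.259,0.25,0,0,-0.0085,0,0.096,-0.259,0.35,0,0,-0.0085,0,0.096,-0.259,0.43,0,0,-0.0085,0,0.096,-0.259,0.5,0,0,-0.0085,0,0.096,-0.259,0.54,0,0,-0.0085,0,0.096,-0.259,0.555,0,0,-0.0085,0,0.096,-0.259,0.565,0,0,-0.0085,0,0.096,-0.259,0.565,0,0,-0.0085,0]'

```text
clock: 5.9
tcp_pos: [0.5596, -0.2721, 0.1014]
ee_rot: [0.0, 0.592, 0.806, 0.0]
force: [0.1, -0.1, -4.0]
width: 0.09
grip_force: 30.0
```

Emit:
jog_arm --targets '[0,0,0.003,0,0,0,0,0,0,0.006,0,0,0,0,0,0,0.009,0,0,0,0,0,0,0.009,0,0,0,0]'

```text
clock: 6.3
tcp_pos: [0.5592, -0.2721, 0.0983]
ee_rot: [0.0, 0.592, 0.806, 0.0]
force: [-0.3, 0.7, -3.3]
width: 0.091
grip_force: 30.0
```

Emit:
jog_arm --targets '[0,0,0.003,0,0,0,0,0,0,0.005,0,0,0,0,0,0,0.005,0,0,0,0]'

```text
clock: 6.6
tcp_pos: [0.5592, -0.2722, 0.0982]
ee_rot: [-0.0, 0.592, 0.806, 0.001]
force: [-7.2, 4.7, 13.2]
width: 0.089
grip_force: 30.0
```

Emit:
jog_arm --targets '[0,0,-0.003,0,0,0,0.09,0,0,-0.004,0,0,0,0.14,0,0,-0.004,0,0,0,0.15,0,0,-0.004,0,0,0,0.15]'

```text
clock: 7.0
tcp_pos: [0.5593, -0.2722, 0.0979]
ee_rot: [0.0, 0.592, 0.806, 0.0]
force: [0.5, -0.3, 1.0]
width: 0.142
grip_force: 0.0
```

Emit:
jog_arm --targets '[0,0,-0.03,0,0,0,0.15,0,0,-0.1,0,0,0,0.15,0,0,-0.2,0,0,0,0.15,0,0,-0.34,0,0,0,0.4,0,-0.04,-0.34,0,0,0,0.85,0,-0.078,-0.34,0,0,0,0.85,0,-0.078,-0.34,0,0,0,0.85,0,-0.078,-0.34,0,0,0,0.85,0,-0.078,-0.34,0,0,0,0.85]'

```text
clock: 7.9
tcp_pos: [0.5368, -0.2786, 0.199]
ee_rot: [-0.001, 0.592, 0.806, -0.0]
force: [-0.8, 0.2, 0.5]
width: 0.608
grip_force: 0.0
```

Run:
```python
from h import *
from rig import ctrl
s=ctrl.state(); im=ctrl.snapshot("wrist"); sc=ctrl.snapshot("scene")
print(s["clock"],s["tcp_pos"],s["width"])
cv2.imwrite("pics/w3.png",np.hstack([im[:,:,::-1][60:320,60:400],cv2.resize(sc[170:257,140:253],None,fx=3,fy=3,interpolation=cv2.INTER_CUBIC)[:260,:,::-1]]))
cv2.imwrite("pics/w3raw.png",im[:,:,::-1])
```

```text
7.9 [ 0.53682972 -0.2785742   0.19901789] 0.6076062312643502
```

View pics/w3.png

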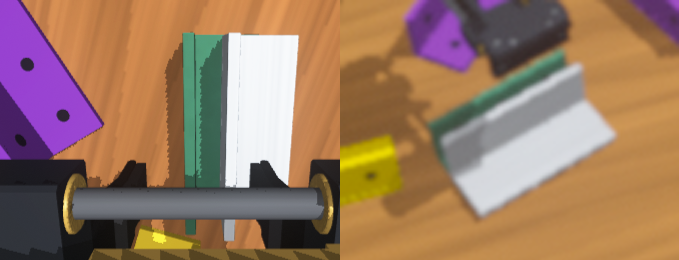

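The view shows the bare angle standing on the green flat leg, parallel to it, with a gap between the standing legs: green top strip at crop x≈185–195, bare at 228–240, and both ends near y≈33.

Run:
```python
from h import *
from rig import ctrl
np.set_printoptions(precision=4,suppress=True)
im=cv2.imread("pics/w3raw.png")[:,:,::-1].copy(); ci=ctrl.camera_info("wrist");s=ctrl.state();t=s["tcp_pos"];Rt=rot(s["ee_rot"])
f=lambda uv,z:Rt.inv().apply(plane(ci,uv,z)-t)
ce=lambda u,lo,hi: edges(np.ascontiguousarray(im.transpose(1,0,2)),u,lo,hi)
print("green end col249",ce(249,80,110),"blank col294",ce(294,80,110),"flat blank 330",ce(330,85,110),"green flat 270",ce(268,85,110))
for v in(110,150,200): print(v,edges(im,v,235,365))
print("rear",ce(249,285,312),ce(288,285,312))
print("green x/y",f([(249,92.5),(249,294)],.06),"blank",f([(294,93),(289,301)],.068))
```

```text
green end col249 [] blank col294 [(92.5, 36)] flat blank 330 [(94.5, 31)] green flat 270 [(94.5, -9)]
110 [(242.5, 21), (253.5, -20), (255.5, 19), (270.5, -18), (287.5, 66), (357.5, -39)]
150 [(243.5, 16), (253.5, -18), (255.5, 17), (260.5, -21), (286.5, 63), (354.5, -41)]
200 [(243.5, 12), (253.5, -17), (256.5, 18), (260.5, -18), (285.5, 66), (350.5, -42)]
rear [(301.5, 29), (308.5, -35)] [(300.5, -16), (309.5, -16)]
green x/y [[ 0.0759 -0.0053  0.1393]
 [-0.073  -0.0064  0.1392]] blank [[ 0.0754  0.0235  0.1312]
 [-0.0739  0.0236  0.1312]]
```

Emit:
jog_arm --targets '[0,-0.0067,0,0,0,0,0.85,0,-0.0067,0.08,0,0,0,0.85,0,-0.0067,0.15,0,0,0,0.85,0,-0.0067,0.2,0,0,0,0.85,0,-0.0067,0.25,0,0,0,0.85,0,-0.0067,0.3,0,0,0,0.85,0,-0.0067,0.34,0,0,0,0.8,0,-0.0067,0.36,0,0,0,0.75,0,-0.0067,0.36,0,0,0,0.7,0,-0.0067,0.36,0,0,0,0.65]'

```text
clock: 9.0
tcp_pos: [0.5351, -0.2799, 0.0922]
ee_rot: [0.0, 0.592, 0.806, 0.0]
force: [0.4, 0.1, -0.2]
width: 0.688
grip_force: 0.0
```

Emit:
jog_arm --targets '[0,0,0,0,0,0,0.6,0,0,0,0,0,0,0.55,0,0,0,0,0,0,0.5,0,0,0,0,0,0,0.45,0,0,0,0,0,0,0.4,0,0,0,0,0,0,0.35,0,0,0,0,0,0,0.3,0,0,0,0,0,0,0.26,0,0,0,0,0,0,0.22,0,0,0,0,0,0,0.18,0,0,0,0,0,0,0.1,0,0,0,0,0,0,0]'

```text
clock: 10.2
tcp_pos: [0.5349, -0.2797, 0.0918]
ee_rot: [0.0, 0.592, 0.806, 0.0]
force: [4.0, 1.5, 2.6]
width: 0.184
grip_force: 30.0
```

Emit:
jog_arm --targets '[0,0,0,0,0,0,0,0,0,0,0,0,0,0,0,0,0,0,0,0,0,0,0,0,0,0,0,0]'

```text
clock: 10.6
tcp_pos: [0.5349, -0.2797, 0.0918]
ee_rot: [0.0, 0.592, 0.806, 0.0]
force: [4.7, 1.2, 2.4]
width: 0.181
grip_force: 30.0
```

Run:
```python
from h import *
from rig import ctrl
s=ctrl.state(); im=ctrl.snapshot("wrist"); sc=ctrl.snapshot("scene"); sd=ctrl.snapshot("side")
print(s["clock"],s["tcp_pos"],s["width"],s["grip_force"],s["force"],s["qpos"])
a=cv2.resize(sc[170:257,140:253],None,fx=3.5,fy=3.5,interpolation=cv2.INTER_CUBIC)[:300]
b=cv2.resize(sd[115:190,240:310],None,fx=4,fy=4,interpolation=cv2.INTER_CUBIC)[:300]
cv2.imwrite("pics/n1.png",np.hstack([a,b])[:,:,::-1]); cv2.imwrite("pics/w4raw.png",im[:,:,::-1])
```

```text
10.6 [ 0.53486402 -0.27965161  0.09182635] 0.18053436145824023 30.00200933078304 [4.7287007  1.19310962 2.36400052] [-0.04622108  0.52816626  0.57480963  1.74663952 -0.33940129  0.9672657
  0.96472622]
```

View pics/n1.png

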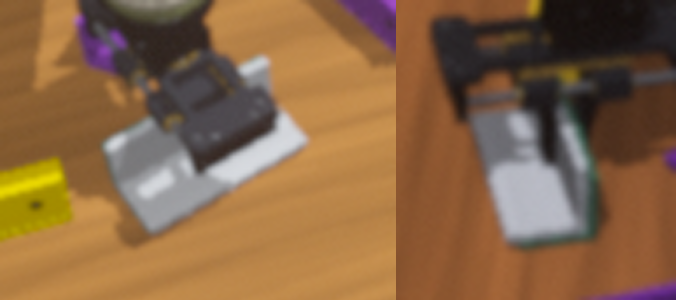

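Nested: the jaw reads 15.7 mm across both legs, and both views show the bare angle flush inside the green one. Lifting.

Emit:
jog_arm --targets '[0,0,-0.015,0,0,0,0,0,0,-0.05,0,0,0,0,0,0,-0.1,0,0,0,0,0,0,-0.17,0,0,0,0,0,0,-0.25,0,0,0,0,0,0,-0.34,0,0,0,0,0,0,-0.43,0,0,0,0,0,0,-0.52,0,0,0,0,0,0,-0.6,0,0,0,0,0,0,-0.66,0,0,0,0,0,0,-0.69,0,0,0,0,0,0,-0.69,0,0,0,0]'

```text
clock: 11.95
tcp_pos: [0.5347, -0.2801, 0.3002]
ee_rot: [0.001, 0.593, 0.806, 0.0]
force: [-0.1, 0.1, -8.6]
width: 0.182
grip_force: 30.0
```

Emit:
jog_arm --targets '[0.05,0.025,0,0,0,0.01,0,0.13,0.065,0,0,0,0.02,0,0.24,0.12,0,0,0,0.03,0,0.36,0.18,0,0,0,0.04,0,0.48,0.24,0,0,0,0.05,0,0.6,0.3,0,0,0,0.06,0,0.7,0.36,0,0,0,0.07,0,0.8,0.41,0,0,0,0.08,0,0.86,0.445,0,0,0,0.09,0,0.895,0.46,0,0,0,0.095,0,0.895,0.46,0,0,0,0.095,0]'

```text
clock: 13.05
tcp_pos: [0.586, 0.0192, 0.2978]
ee_rot: [-0.001, 0.65, 0.76, -0.001]
force: [-0.7, -0.1, -7.9]
width: 0.18
grip_force: 30.0
```

Run:
```python
from h import *
from rig import ctrl
s=ctrl.state(); print(s["clock"],s["tcp_pos"],s["width"],s["force"],need([.653,.3135,.3],tool(.13),s),s["qpos"])
```

```text
13.05 [0.58601418 0.01918366 0.29776796] 0.17968790824108 [-0.74356637 -0.10082825 -7.9132968 ] [ 9.344e-01  3.731e-01 -7.900e-03 -1.200e-03 -1.000e-04  1.660e-02] [-0.54676177  0.2587568   0.5263279   1.58458932 -0.13259346  1.33590193
  0.1523304 ]
```

Emit:
jog_arm --targets '[0.05,0.02,0,0,0,0.01,0,0.13,0.05,0,0,0,0.016,0,0.24,0.09,0,0,0,0.016,0,0.36,0.14,0,0,0,0.016,0,0.48,0.19,0,0,0,0.016,0,0.6,0.24,0,0,0,0.016,0,0.72,0.28,0,0,0,0.016,0,0.82,0.32,-0.01,0,0,0.016,0,0.9,0.35,-0.01,0,0,0.016,0,0.93,0.37,-0.01,0,0,0.016,0,0.93,0.37,-0.01,0,0,0.016,0,0.93,0.37,-0.01,0,0,0.016,0]'

```text
clock: 14.25
tcp_pos: [0.654, 0.3078, 0.3015]
ee_rot: [0.001, 0.661, 0.75, -0.001]
force: [0.6, -0.5, -8.5]
width: 0.179
grip_force: 30.0
```

Run:
```python
from h import *
from rig import ctrl
s=ctrl.state(); ci=ctrl.camera_info("wrist"); im=ctrl.snapshot("wrist"); cv2.imwrite("pics/w5.png",im[:,:,::-1])
print(s["clock"],s["tcp_pos"],s["qpos"],s["width"],s["grip_force"])
```

```text
14.25 [0.65401095 0.30779671 0.30148063] [-0.7588027   0.57453925  0.41971899  1.1550129  -0.22298433  1.45650589
 -0.24810804] 0.1792072722108775 29.995135799981654
```

View pics/w5.png

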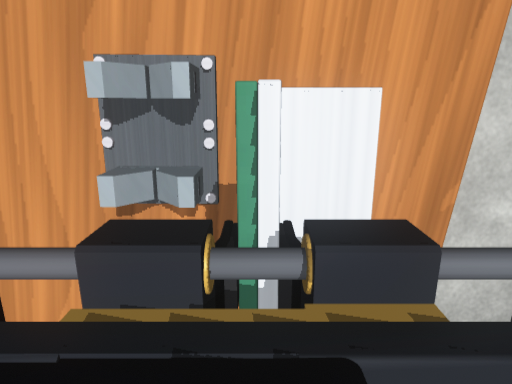

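Wrist view: V-block plate with corners at about (96,55), (216,56) and (218,205). Far block spans (86–196, 62–97) and near block (99–203, 168–206); the V root runs from about (149,64) to (158,205). Held pair: green top strip 236–258, bare 258–280, ends at about v=81.

Run:
```python
from h import *
from rig import ctrl
np.set_printoptions(precision=4,suppress=True)
im=cv2.imread("pics/w5.png")[:,:,::-1].copy()
ce=lambda u,lo,hi: edges(np.ascontiguousarray(im.transpose(1,0,2)),u,lo,hi)
for v in(58,66,75,85,93,110,125,150,172,180,190,198,203): print("row",v,[e for e in edges(im,v,75,232)])
for u in(92,105,115,130,145,165,180,192,205,212): print("col",u,ce(u,45,218))
for v in(100,150,200): print("hand",v,edges(im,v,230,385))
print(ce(247,70,95),ce(270,70,95),ce(340,75,100))
```

```text
row 58 [(94.5, 28), (103.5, -32), (202.5, 30), (210.5, -28), (213.5, -15), (215.5, 28)]
row 66 [(83.5, 22), (100.5, -12), (144.5, -24), (148.5, 18), (170.5, 21), (188.5, -51), (201.5, 52), (211.5, -47), (215.5, 30)]
row 75 [(84.5, 22), (101.5, -13), (144.5, -30), (148.5, 26), (171.5, 21), (188.5, -46), (199.5, 15), (213.5, -15), (216.5, 31)]
row 85 [(85.5, 24), (102.5, -12), (103.5, -12), (145.5, -34), (149.5, 31), (172.5, 16), (189.5, -46), (194.5, -10), (199.5, 17), (214.5, -17), (216.5, 32)]
row 93 [(86.5, 24), (103.5, -15), (146.5, -29), (150.5, 26), (172.5, 19), (189.5, -53), (199.5, 18), (214.5, -16), (216.5, 31)]
row 110 [(98.5, -17), (103.5, -15), (150.5, 14), (154.5, -10), (195.5, 20), (214.5, -13), (216.5, 26)]
row 125 [(99.5, 29), (110.5, -57), (184.5, 9), (203.5, 44), (213.5, -55), (217.5, 24)]
row 150 [(102.5, -16), (215.5, -13), (217.5, 23)]
row 172 [(104.5, -11), (151.5, -29), (155.5, 30), (202.5, 16), (216.5, -13), (218.5, 27)]
row 180 [(96.5, 21), (112.5, -15), (152.5, -34), (156.5, 26), (177.5, 16), (193.5, -42), (202.5, 18), (216.5, -13), (218.5, 27)]
row 190 [(97.
[... 1132 characters left out ...]
 (176.5, 26), (207.5, -38), (215.5, 19)]
col 205 [(54.5, -15), (57.5, 48), (68.5, -58), (72.5, 15), (119.5, 39), (128.5, -42), (132.5, 13), (138.5, 32), (146.5, -39), (194.5, 17), (200.5, -19), (202.5, -13), (205.5, 11)]
col 212 [(54.5, -15), (59.5, 17), (66.5, -17), (120.5, 29), (128.5, -39), (138.5, 34), (146.5, -39), (193.5, 27), (202.5, -28)]
hand 100 [(234.5, -18), (236.5, 9), (252.5, -19), (257.5, 75), (279.5, -10), (281.5, 10), (380.5, -35)]
hand 150 [(235.5, -15), (237.5, 8), (254.5, -20), (257.5, 72), (278.5, -17), (280.5, 16), (376.5, -37)]
hand 200 [(237.5, 10), (255.5, -25), (257.5, 73), (277.5, -13), (279.5, 11), (372.5, -39)]
[] [(79.5, 38), (83.5, -9), (85.5, 11)] [(87.5, 41)]
```

Run:
```python
from h import *
from rig import ctrl
np.set_printoptions(precision=4,suppress=True)
ci=ctrl.camera_info("wrist");s=ctrl.state();t=s["tcp_pos"];Rt=rot(s["ee_rot"])
f=lambda uv,z:Rt.inv().apply(plane(ci,uv,z)-t)[:,:2]
for nm,L in(("outL",[(84.5,75),(97.5,190)]),("inL",[(101.7,75),(113.7,190)]),("inR",[(171.5,75),(177.7,190)]),("outR",[(188.8,75),(193.7,190)])):
    P=f(L,.067);print(nm,P,"rel yaw",np.arctan2(*(P[0]-P[1])[::-1]))
P=f([(146.5,75),(155,190)],.035);print("root",P,np.arctan2(*(P[0]-P[1])[::-1]))
print("ends",f([(180,61.5),(180,98.5),(180,176.5),(180,207.5)],.067)[:,0],"plate ends",f([(165,54.5),(215,204)],.01)[:,0],"plate R",f([(216.3,75),(217.5,150)],.01))
print("hand green top",f([(235.5,100),(236.7,150),(237,200)],.2697),"blank top",f([(257.5,100),(257.5,200),(270,79.5)],.2777),"flat",f([(380.5,100),(372.5,200),(340,87.5)],.2257))
```

```text
outL [[ 0.0946 -0.1588]
 [-0.0146 -0.1601]] rel yaw 0.011730136828080745
inL [[ 0.0946 -0.143 ]
 [-0.0146 -0.1438]] rel yaw 0.008003211068989881
inR [[ 0.0945 -0.0788]
 [-0.0147 -0.0798]] rel yaw 0.008849623045499244
outR [[ 0.0945 -0.0629]
 [-0.0147 -0.0638]] rel yaw 0.007798236673053449
root [[ 0.097  -0.1118]
 [-0.0228 -0.1126]] 0.006504966127522605
ends [ 0.1061  0.0737 -0.0009 -0.033 ] plate ends [ 0.1197 -0.0465] plate R [[ 0.0989 -0.0442]
 [ 0.0178 -0.0455]]
hand green top [[ 0.0701 -0.0076]
 [ 0.0523 -0.0075]
 [ 0.0332 -0.0077]] blank top [[0.07   0.0002]
 [0.0354 0.0001]
 [0.0765 0.0043]] flat [[0.0705 0.0594]
 [0.0204 0.0598]
 [0.0763 0.0395]]
```

```bash
cat > v.py <<'E'
from h import *
np.set_printoptions(precision=4,suppress=True)
T0=np.array([0.65401095,0.30779671,0.30148063]); 
H=np.array([.0014,-.0078,.0918])
E
python3 - <<'E'
from v import *
from rig import ctrl
s=ctrl.state();Rt=rot(s["ee_rot"]);M=Rt.as_matrix();yaw=np.arctan2(-M[0,0],M[1,0])-.0085
root=s["tcp_pos"]+Rt.apply([.0366,-.1115,0]);root[2]=.035
open("v.py","a").write(f"ROOT=np.array({root.tolist()});YAW={yaw}\ndef goal(up=0,dy=0): \n    Rg=tool(YAW,np.pi/4); return ROOT+[0,0,up]-Rg.apply(H),Rg\n")
import importlib,v;importlib.reload(v)
print(root,yaw)
p,Rg=v.goal(.11);print(p,need(p,Rg,s))
E
```

```text
[0.5388 0.3299 0.035 ] 0.11722354685297146
[0.48   0.3216 0.2154] [ 0.1195 -0.5697  0.2878 -0.5001 -0.0011  0.0056]
```

Emit:
jog_arm --targets '[0.006,-0.03,0,-0.02,0,0.006,0,0.02,-0.09,0.02,-0.07,0,0.006,0,0.035,-0.16,0.05,-0.13,0,0.006,0,0.05,-0.23,0.09,-0.19,0,0.006,0,0.065,-0.3,0.13,-0.25,0,0.006,0,0.08,-0.37,0.17,-0.31,0,0.006,0,0.09,-0.44,0.21,-0.37,0,0.006,0,0.1,-0.5,0.25,-0.43,0,0.006,0,0.115,-0.55,0.28,-0.48,0,0.006,0,0.12,-0.57,0.288,-0.5,0,0.006,0,0.12,-0.57,0.288,-0.5,0,0.006,0,0.12,-0.57,0.288,-0.5,0,0.006,0]'

```text
clock: 15.5
tcp_pos: [0.4794, 0.3228, 0.2155]
ee_rot: [0.252, 0.614, 0.691, 0.287]
force: [-0.2, -0.2, -8.0]
width: 0.185
grip_force: 30.0
```

Run:
```python
from v import *
from rig import ctrl
s=ctrl.state();print(s["clock"],s["tcp_pos"],s["width"],s["force"],s["qpos"],need(*goal(.11),s),need(*goal(0.01),s))
sc=ctrl.snapshot("scene"); sd=ctrl.snapshot("side")
a=cv2.resize(sc[90:200,320:430],None,fx=3.6,fy=3.6,interpolation=cv2.INTER_CUBIC)
b=cv2.resize(sd[224:384,180:340],None,fx=2.475,fy=2.475,interpolation=cv2.INTER_CUBIC)
cv2.imwrite("pics/pre.png",np.hstack([a,b])[:,:,::-1])
```

```text
15.5 [0.4794 0.3228 0.2155] 0.18503918020805285 [-0.1854 -0.1941 -7.9888] [-1.3557  0.0125  0.4375  2.1973  1.0652  0.6091 -1.612 ] [-0.0042  0.001   0.0012 -0.0011 -0.0024 -0.001 ] [-0.0054 -0.2343  0.2373 -0.0011 -0.0024 -0.001 ]
```

Run:
```python
from v import *
from rig import ctrl
im=ctrl.snapshot("wrist"); cv2.imwrite("pics/w6.png",im[:,:,::-1])
ce=lambda u,lo,hi: edges(np.ascontiguousarray(im.transpose(1,0,2)),u,lo,hi)
for v in(100,150,200): print("hand",v,edges(im,v,228,390))
print(ce(247,70,95),ce(270,70,95),ce(340,75,100))
```

```text
hand 100 [(233.5, -23), (257.5, 53), (381.5, -14)]
hand 150 [(234.5, -29), (257.5, 52), (376.5, -18)]
hand 200 [(235.5, -27), (257.5, 53), (372.5, -18)]
[(80.5, -13), (91.5, -11)] [(79.5, 28)] [(87.5, 34)]
```

Emit:
jog_arm --targets '[-0.005,-0.02,0.02,-0.001,-0.002,-0.001,0,-0.005,-0.05,0.05,-0.001,-0.002,-0.001,0,-0.005,-0.08,0.08,-0.001,-0.002,-0.001,0,-0.005,-0.115,0.115,-0.001,-0.002,-0.001,0,-0.005,-0.15,0.15,-0.001,-0.002,-0.001,0,-0.005,-0.18,0.182,-0.001,-0.002,-0.001,0,-0.005,-0.205,0.208,-0.001,-0.002,-0.001,0,-0.005,-0.225,0.228,-0.001,-0.002,-0.001,0,-0.005,-0.234,0.237,-0.001,-0.002,-0.001,0,-0.005,-0.234,0.237,-0.001,-0.002,-0.001,0,-0.005,-0.234,0.237,-0.001,-0.002,-0.001,0]'

```text
clock: 16.75
tcp_pos: [0.4804, 0.3234, 0.1161]
ee_rot: [0.254, 0.613, 0.691, 0.287]
force: [0.2, 0.5, -7.7]
width: 0.182
grip_force: 30.0
```

Run:
```python
from v import *
from rig import ctrl
s=ctrl.state();print(s["clock"],s["tcp_pos"],s["width"],s["force"],s["qpos"],need(*goal(.01),s),need(*goal(0.0),s))
```

```text
16.75 [0.4804 0.3234 0.1161] 0.18164582256233935 [ 0.1897  0.5426 -7.7268] [-1.3566  0.2378  0.4614  2.2567  1.3908  0.4467 -2.0557] [-0.0056 -0.0032  0.0001  0.0013 -0.001   0.0004] [-0.0056 -0.0268  0.0236  0.0013 -0.001   0.0004]
```

Emit:
jog_arm --targets '[0,-0.008,0.005,0,0,0,0,0,-0.012,0.009,0,0,0,0,0,-0.016,0.013,0,0,0,0,0,-0.02,0.017,0,0,0,0,0,-0.0225,0.0193,0,0,0,0,0,-0.0225,0.0193,0,0,0,0]'

```text
clock: 17.35
tcp_pos: [0.4793, 0.3231, 0.1066]
ee_rot: [0.254, 0.613, 0.691, 0.287]
force: [0.4, 0.0, -7.9]
width: 0.18
grip_force: 30.0
```

Run:
```python
from v import *
from rig import ctrl
s=ctrl.state();print(s["clock"],s["tcp_pos"],s["width"],s["force"],s["torque"],need(*goal(0.0),s))
```

```text
17.35 [0.4793 0.3231 0.1066] 0.1804042393355054 [ 0.3933  0.035  -7.8684] [-0.3285  2.2661 -0.0175] [-0.0053 -0.0015  0.0039  0.001  -0.0009  0.0008]
```

Emit:
jog_arm --targets '[0,-0.0008,0.002,0,0,0,0,0,-0.0015,0.004,0,0,0,0,0,-0.0025,0.005,0,0,0,0,0,-0.0025,0.005,0,0,0,0]'

```text
clock: 17.75
tcp_pos: [0.4799, 0.3233, 0.1056]
ee_rot: [0.255, 0.613, 0.69, 0.287]
force: [-9.3, -3.7, 4.0]
width: 0.18
grip_force: 30.0
```

Emit:
jog_arm --targets '[0,-0.002,-0.0005,0,0,0,0,0,-0.004,-0.0005,0,0,0,0,0,-0.004,-0.0005,0,0,0,0]'

```text
clock: 18.05
tcp_pos: [0.4797, 0.3233, 0.1055]
ee_rot: [0.255, 0.613, 0.69, 0.288]
force: [-3.9, -3.2, 6.2]
width: 0.181
grip_force: 30.0
```

Emit:
jog_arm --targets '[0,-0.003,0.001,0,0,0,0,0,-0.003,0.001,0,0,0,0,0,0,0,0,0,0,0.19,0,0,0,0,0,0,0.22,0,0,0,0,0,0,0.28,0,0,0,0,0,0,0.35,0,0,0,0,0,0,0.4,0,0,0,0,0,0,0.4]'

```text
clock: 18.85
tcp_pos: [0.4789, 0.3231, 0.1043]
ee_rot: [0.254, 0.613, 0.691, 0.287]
force: [0.0, 1.5, -0.2]
width: 0.378
grip_force: 0.0
```

Emit:
jog_arm --targets '[0,0,-0.03,0,0,0,0.4,0,0,-0.09,0,0,0,0.4,0,0,-0.16,0,0,0,0.4,0,0,-0.24,0,0,0,0.4,0,0,-0.32,0,0,0,0.4,0,0,-0.4,0,0,0,0.4,0,0,-0.4,0,0,0,0.4]'

```text
clock: 19.55
tcp_pos: [0.3935, 0.3139, 0.1907]
ee_rot: [0.253, 0.613, 0.691, 0.288]
force: [0.6, 0.7, -0.5]
width: 0.4
grip_force: 0.0
```

Run:
```python
from v import *
from rig import ctrl
s=ctrl.state();print(s["clock"],s["tcp_pos"],s["width"],s["force"],s["qpos"],rot(s["ee_rot"]).as_matrix()[:,2])
sc=ctrl.snapshot("scene"); sd=ctrl.snapshot("side"); w=ctrl.snapshot("wrist")
for n,i in(("sc",sc),("sd",sd),("w",w)): cv2.imwrite(f"pics/end_{n}.png",i[:,:,::-1])
a=cv2.resize(sc[110:200,335:425],None,fx=3,fy=3,interpolation=cv2.INTER_CUBIC)
b=cv2.resize(sd[264:384,190:310],None,fx=2.25,fy=2.25,interpolation=cv2.INTER_CUBIC)
c=cv2.resize(w,(360,270))[:,:250]
cv2.imwrite("pics/end.png",np.hstack([a,b,c])[:,:,::-1])
```

```text
19.55 [0.3935 0.3139 0.1907] 0.3998844134968504 [ 0.5652  0.6891 -0.5203] [-1.4732 -0.0904  0.3586  2.3533  1.1485  0.7403 -1.8327] [ 0.7034  0.088  -0.7054]
```

View pics/end.png

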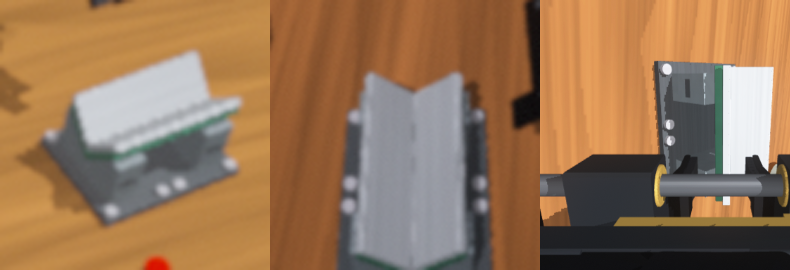

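The picture shows the pair seated symmetrically in both V-blocks, the bare angle inside and the green edges showing evenly. In the full scene frame the bare corners are at about (360,142), (400,127) and (415,143). I'll check those by projection.

Run:
```python
from v import *
from rig import ctrl
A=R.from_euler("z",YAW)
w=lambda x,y,z:ROOT*[1,1,0]+A.apply([x,y,z])
def tips(y): # green tips outer, blank tips outer/inner
    return [("gN",w(-.0424,y,.0774)),("bN out",w(-.0424,y,.0888)),("bN in",w(-.0368,y,.0944)),("bF out",w(.0424,y,.0888)),("bF in",w(.0368,y,.0944))]
for cam in("scene","side"):
    ci=ctrl.camera_info(cam)
    for y in(-.075,.075): print(cam,y,[(n,proj(ci,p)[0].round(1).tolist()) for n,p in tips(y)])
for n in("sc","sd"):
    im=cv2.imread(f"pics/end_{n}.png")[:,:,::-1].copy()
    hsv=cv2.cvtColor(im,cv2.COLOR_RGB2HSV); roi=(slice(115,190),slice(340,425)) if n=="sc" else (slice(290,384),slice(215,300))
    m=cv2.inRange(hsv,(0,0,125),(179,45,255))[roi]; c=max(cv2.findContours(m,0,1)[0],key=cv2.contourArea)
    print(n,(cv2.approxPolyDP(cv2.convexHull(c),1.2,True)[:,0]+[roi[1].start,roi[0].start]).tolist())
```

```text
scene -0.075 [('gN', [357.5, 144.9]), ('bN out', [358.1, 142.3]), ('bN in', [359.4, 142.2]), ('bF out', [373.6, 161.1]), ('bF in', [372.9, 158.6])]
scene 0.075 [('gN', [397.8, 129.9]), ('bN out', [398.6, 127.3]), ('bN in', [400.1, 127.2]), ('bF out', [415.0, 145.1]), ('bF in', [414.4, 142.7])]
side -0.075 [('gN', [275.0, 298.6]), ('bN out', [275.1, 295.6]), ('bN in', [272.3, 294.1]), ('bF out', [232.2, 295.8]), ('bF in', [234.9, 294.3])]
side 0.075 [('gN', [276.9, 376.7]), ('bN out', [277.0, 374.1]), ('bN in', [273.7, 372.8]), ('bF out', [227.3, 374.2]), ('bF in', [230.3, 372.9])]
sc [[414, 143], [412, 147], [377, 160], [364, 158], [359, 144], [363, 140], [398, 127]]
sd [[274, 297], [276, 374], [256, 383], [250, 383], [226, 375], [222, 356], [222, 344], [225, 314], [233, 297]]
```

```bash
python3 -c "
from rig import ctrl
print(ctrl.job_done())"
```

```text
the job is handed in; nothing more can be done
None
```

The bare angle is nested in the green one and the pair sits released in the V-blocks, with its corners within about 1–2 px of the fully seated position in both cameras; I handed the job in at about 20 s, but no verdict came back.

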